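Photograph a sample flask at the cellar's camera stand

TASK

Set the reference plate flat on the sloped wooden rest of the camera stand and let go of it there, then lift the flat flask out of the tray and hold it up to the camera: upright, a broad face (either one) square to the lens, its middle at lens height, straight in front of the lens and about 20 cm from it, above the rest. Finish while still holding it there, in the air and steady; don't knock the camera or upset the two round bottles in the tray.

Things in the scene. Friction and masses are not known exactly. Their poses are not given: they have to be found in the camera images.
- plate_mid (a point): the reference plate: bare aluminium, a 56 x 56 mm plate 6 mm thick, lying on the table, with an upright grip bar in the middle of its top, 40 mm long (along x), 12 mm thick (along y), 34 mm tall; 40 mm tall in all, 60 to 130 g. The point is half-way up, 20 mm above the underside, on the centre line; z is up out of the plate.
- rest_face (a point): the sloped wooden rest low on the camera stand, in front of and below the lens: a fixed face 100 x 100 mm, tilted 0.26 rad (15 degrees) down towards the camera, with a lip 6 mm thick and 8 mm high along its lower edge (inside the 100 mm). The point is the middle of the face's surface, about 42 mm above the table; z is square out of the face, x runs down the slope towards the camera, y along the lip.
- lens (a point): the camera's lens: the front of a black lens barrel, 54 mm in diameter, on a black camera head 62 mm wide and high which sits on an upright column of a fixed stand; the head is clamped at a different height each time, the lens 195 to 255 mm above the table. The point is the centre of the lens front, 200 mm horizontally from the middle of the rest, which lies straight below the line of sight. The lens looks level along -x of this frame; z is up, y sideways.
- flask_mid (a point): the flat flask, the only bottle of rectangular section, standing in the tray: green glass body 62 mm wide (along y), 34 mm thick (along x), 105 mm tall, then a neck 10 mm tall, then a wooden stopper, a block fixed to it, 34 mm wide (y), 26 mm thick (x) and 30 mm tall; 145 mm tall in all, 180 to 290 g. The point is half-way up, 72.5 mm above the underside, on the centre line; z is up, x is square to the broad faces (which are alike).
- tray: the fixed plywood tray in which the flask and the two round bottles stand in one row along its y: 140 mm (x) by 290 mm (y), rim 45 mm high, walls and floor 6 mm thick. Origin at the centre of its underside. The places in the row are about 95 mm apart; any of the three may hold the flask.
- bottle_a: a round green bottle in the tray, 52 mm in diameter, 155 mm tall, not to be upset. Origin at the centre of its underside.
- bottle_b: a round green bottle in the tray, 52 mm in diameter, 135 mm tall, not to be upset. Origin at the centre of its underside.
Not all that is in view belongs to the job. What is shaped like the part that bears flask_mid but orange or yellow is not meant.

How it is judged (in metres and radians):
On the way:
1. the reference plate lies flat on the sloped rest, released (x of plate_mid in the frame of rest_face between -0.026 and 0.026 m and y of plate_mid in the frame of rest_face between -0.026 and 0.026 m and z of plate_mid in the frame of rest_face between 0.015 and 0.025 m and angle between the z axis of plate_mid and the z axis of rest_face, either way round below 0.08 rad and contact force between plate and the fingers below 0.1 N and linear speed of plate below 0.02 m/s), for 0.2 s.
At the end, for the whole second after the job is handed in: Flask held in the air, still: middle 160-240 mm before the lens, within 25 mm of its line of sight sideways and in height, upright within 8 deg, broad face square to the lens within 11 deg. Plate released, flat (4.5 deg) on the rest, centre within 26 mm of its middle each way (all of step 1 and x of flask_mid in the frame of lens between -0.24 and -0.16 m and y of flask_mid in the frame of lens between -0.025 and 0.025 m and z of flask_mid in the frame of lens between -0.025 and 0.025 m and angle between flask_mid's own z axis and vertical below 0.14 rad and angle between the x axis of flask_mid and the x axis of lens, either way round below 0.2 rad and linear speed of flask below 0.03 m/s and angular speed of flask below 0.2 rad/s and contact force between flask and the fingers above 2 N and contact force between flask and tray below 0.1 N and contact force between flask and station below 0.1 N and contact force between flask and plate below 0.1 N); the arm keeps its last pose, push and grip.
It fails at once if the camera is knocked out of place by more than 10 mm (distance of lens from where it was at the start of the episode above 0.01 m).
It fails at once if a round bottle is tipped by more than 30 degrees or pushed more than 40 mm (angle between any of bottle_a, bottle_b's own z axis and vertical above 0.52 rad or distance of any of bottle_a, bottle_b from where it was at the start of the episode above 0.04 m).
It also fails if it takes over 62 s, if anything falls off the work surface, if the arm or the gripper's body presses on something with over 40 N, if the wrist force passes 120 N, or if a joint passes its speed limit or range.

ROBOT

A 6-joint arm with a two-finger parallel gripper is mounted at the origin on the work surface. World frame = base frame: x ahead of the robot, y to its left, z up, the work surface at z = 0. Lengths are in mm, angles in degrees, forces in N, time in s.
With the tool pointing down it reaches from about 325 to 775 mm from the base axis. Payload 5.5 kg.
Tool frame: the origin (TCP) lies midway between the tips of the shut fingers; the grasp point (between the pads) lies 19 mm behind it; y points along the fingers, x is the direction in which the jaws open and shut, and the axes are right-handed (so a half turn about y gives the same grasp; the last joint's range is limited). The gripper opens to 85 mm and grips with 20 to 120 N. Pads are 22 mm wide; open, the fingers measure 114 mm over their backs; the gripper's body (76 mm by 85 mm) begins 54 mm behind the grasp point. The pads swing forward as they close: fully open they stand 13 mm farther back than shut.
Start: joints at [-78.02, 5.22, 70.514, -0, 104.267, -3.249], TCP at [157.608, -578.944, 231.275] pointing down, gripper open.
Joint ranges: [-164.24, 164.24], [-49.07, 125.15], [9.68, 141.18], [-86.29, 266.29], [3.28, 154.24], [-151.56, 151.56]. Speed limits (degrees/s): [147.25, 147.25, 172.46, 180, 180, 180].

INTERFACE

Orientations are given as a 3x3 rotation matrix whose columns are the frame's x, y, z axes.
In Python, from station import state, read_camera, camera_params, sign_off, spot_in, cut_out gives the robot as it stands.
- The arm moves only by the tool step_arm, never from a script. Its argument "deltas" is a list of rows, each an object of numbers: "rx", "ry", "rz": the turn, a rotation vector about the tool's x, y, z in degrees; "tx", "ty", "tz": the shift along the tool's x, y, z in mm; "gripper": the finger opening in mm, from 0 to 85.4. In form: [{"rx": .., "ry": .., "rz": .., "tx": .., "ty": .., "tz": .., "gripper": ..}, ...]. A call has 1 to 12 rows; each row is the pose to reach, as a shift and turn from the pose commanded when the call began, along the tool's axes at that moment; what a row does not reach only later rows make up. A row lasts 1/12 s, in which the tool goes at most 41.7 mm and 7.16 degrees, less where a joint would pass 70% of its speed; a pose out of reach is approached as far as the arm can. A call with a gripper value outside its range is refused whole. The fingers move at their own pace and stop on an object; the grip force is fixed at half the most. Time passes only in rows, so rows that repeat a pose let the fingers close. It gives the time, the measured TCP pose, the force and the opening at its end, in the units of the state.
- state(): the state, without advancing time (a new reading comes with each control period).
- read_camera(name): name is "side" or "top"; returns the picture (400x640x3 uint8, red, green, blue); there is no depth.
- camera_params(name): a dict with "fx", "fy", "cx", "cy" (pixels), "pose" (4x4, takes a point from camera to world coordinates). Camera axes: x right, y up, looking along -z (the intrinsics and any distortion apply to the point x, -y, -z); pixel columns grow to the right and rows downward; lengths in mm; the calibration is good to about 2 mm. A picture is of the moment at which its call begins. camera_params takes no time and is no camera call.
- sign_off(): hands the job in, once; it reports no verdict.
Trained networks look in the newest picture that a camera, given by its name, has taken for a name from the list of things; names that differ only in an ending like _2 or _b are one class to them, and where a whole thing is asked for, a point or a joint stands for the part that bears it (a point fixed in the world has none). Each returns a list of dicts, best first, with "conf" (0 to 1); they miss things now and then, are a little off and sometimes report something else, mostly with a low value. They report only what shows in the picture. A call takes as long as a camera call. They do not tell look-alikes from the thing itself.
- spot_in(camera, target): "box" ([left, top, right, bottom] in pixels, round what is visible of it).
- cut_out(camera, target): "region" (400x640 bool, what is visible of it) and "box" ([left, top, right, bottom] in pixels, round what is visible of it).
The state is a dict: "time_s": time; "joints": joint angles; "dq": joint speeds; "joint_efforts": joint torques, N m; "position": TCP position; "tool_rot": TCP orientation; "contact_force": force on the tool from outside, world axes, zero at the start; "moment": the same for the moment, N m; "gripper_width": finger opening in mm.
Only numpy, scipy, OpenCV 4.12 (cv2) and the standard library are available. Lean on these libraries where they do the work, as an engineer would, in place of code of your own. Each camera call takes 0.05 s, during which the arm holds its last target. There are 200 camera calls.

## Working session

There is one attempt and no reset: what is moved stays moved. The work goes in short steps, Python scripts to look and compute and a tool call to move; the robot and the scene stay as the last step left them, time stands still between calls to the robot, and variables do not carry over. Pictures are saved under pics/ and viewed, about 8 in all and at most 12, crops included, and the job is handed in when it is done.

Besides the shell and the picture viewer there is one more tool, called by a JSON object that holds its "api" and its "payload", one argument or row to a line. step_arm: Moves the arm, as the interface text tells. Its arguments: {"type":"object","properties":{"deltas":{"type":"array","items":{"type":"object","properties":{"rx":{"type":"number"},"ry":{"type":"number"},"rz":{"type":"number"},"tx":{"type":"number"},"ty":{"type":"number"},"tz":{"type":"number"},"gripper":{"type":"number"}}}}},"required":["deltas"]}

```bash
mkdir -p pics; python3 - <<'E'
from station import *
import cv2,numpy as np
for c in("side","top"):
    im=read_camera(c); cv2.imwrite(f"pics/{c}0.png",im[:,:,::-1])
    p=camera_params(c); print(c,{k:(np.round(v,3).tolist() if k=="pose" else v) for k,v in p.items()})
    for t in("plate_mid","rest_face","lens","flask_mid","tray","bottle_a"):
        print(t,[(np.round(d["box"]).tolist(),round(d["conf"],2)) for d in spot_in(c,t)])
print(state())
E
```

```text
side {'fx': 393.4444609301033, 'fy': 393.4444609301033, 'cx': 326.49253613354836, 'cy': 195.60332067001806, 'pose': [[-0.758, 0.438, -0.485, 8.774], [-0.653, -0.513, 0.558, 624.332], [-0.004, 0.739, 0.674, 834.519], [0.0, 0.0, 0.0, 1.0]]}
plate_mid [([301.0, 202.0, 324.0, 230.0], 0.53)]
rest_face [([271.0, 244.0, 323.0, 292.0], 0.89)]
lens [([136.0, 244.0, 216.0, 305.0], 0.77)]
flask_mid [([344.0, 127.0, 363.0, 169.0], 0.85), ([407.0, 173.0, 433.0, 218.0], 0.79), ([367.0, 159.0, 386.0, 204.0], 0.75), ([348.0, 191.0, 369.0, 241.0], 0.57)]
tray [([344.0, 154.0, 426.0, 216.0], 0.78)]
bottle_a [([395.0, 124.0, 410.0, 174.0], 0.59), ([382.0, 147.0, 395.0, 181.0], 0.58)]
top {'fx': 424.1144788522911, 'fy': 424.1144788522911, 'cx': 318.0426640424412, 'cy': 197.13999101998684, 'pose': [[0.014, 0.991, -0.131, 344.942], [-1.0, 0.015, 0.004, 66.558], [0.006, 0.131, 0.991, 1407.212], [0.0, 0.0, 0.0, 1.0]]}
plate_mid []
rest_face [([252.0, 196.0, 293.0, 232.0], 0.86)]
lens [([146.0, 180.0, 198.0, 203.0], 0.64)]
flask_mid [([371.0, 204.0, 392.0, 220.0], 0.88), ([336.0, 212.0, 344.0, 235.0], 0.83),
[... 304 characters left out ...]
04,
        1.04267158e+02, -3.25049661e+00]), 'dq': array([-0.08587437,  0.0604703 , -0.00583802, -0.100473  ,  0.02516755,
        0.04266265]), 'joint_efforts': array([ 4.59704715e-04, -4.58303833e+01, -4.17996597e+01, -1.66957730e-04,
        3.02446979e-04,  1.62561241e-05]), 'position': array([ 157.60206551, -578.95365672,  231.3078344 ]), 'tool_rot': array([[ 2.62699199e-01, -2.70687831e-07,  9.64877780e-01],
       [-9.64877779e-01, -4.50527263e-05,  2.62699199e-01],
       [ 4.33992651e-05, -9.99999999e-01, -1.20964958e-05]]), 'contact_force': array([ 0.19658557, -0.64767406, -0.21981698]), 'moment': array([-0.00794299,  0.02211855,  0.00305241]), 'gripper_width': 85.52248299593373}
```

View pics/top0.png

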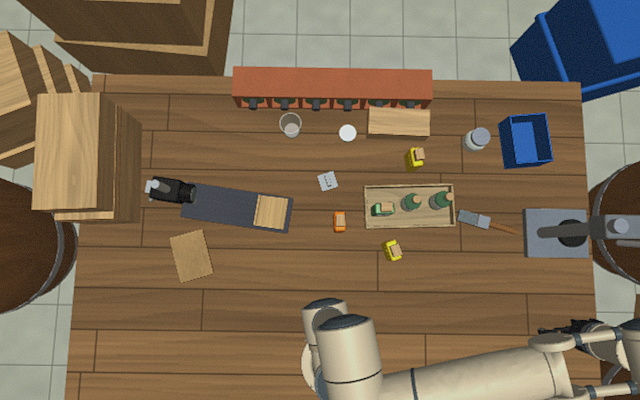

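View pics/side0.png

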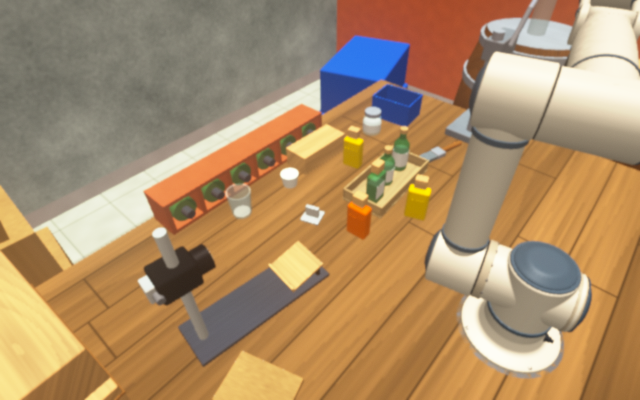

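The top view shows the flask at the left end of the tray, around (382,209), the plate at about (327,181), the rest at (272,211) and the lens at about (196,192). The side view agrees. Next I'll enlarge these.

```bash
cat > h.py <<'E'
from station import *
import cv2,numpy as np
def proj(c,P):
    p=camera_params(c);T=np.linalg.inv(p["pose"]);q=np.atleast_2d(P)@T[:3,:3].T+T[:3,3]
    return np.c_[p["cx"]+p["fx"]*q[:,0]/-q[:,2], p["cy"]-p["fy"]*q[:,1]/-q[:,2]]
def ray(c,u,v,z):
    p=camera_params(c);d=p["pose"][:3,:3]@np.array([(u-p["cx"])/p["fx"],-(v-p["cy"])/p["fy"],-1]);o=p["pose"][:3,3]
    return o+d*(z-o[2])/d[2]
def box(w,d,z0,z1,cx=0,cy=0):
    return np.array([[cx+a*w/2,cy+b*d/2,z] for z in(z0,z1) for a,b in((-1,-1),(1,-1),(1,1),(-1,1))])
def crop(im,b,s): return cv2.resize(im[b[1]:b[3],b[0]:b[2]],None,fx=s,fy=s,interpolation=cv2.INTER_CUBIC)
E
python3 - <<'E'
from h import *
ims={c:read_camera(c) for c in("side","top")}
np.savez("im0.npz",**ims)
m={}
for c in ims:
    for t in("plate_mid","rest_face","flask_mid","lens","tray"):
        for i,d in enumerate(cut_out(c,t)):
            m[f"{c}_{t}_{i}"]=d["region"]; print(c,t,np.round(d["box"]).tolist(),round(d["conf"],2),d["region"].sum())
np.savez("m0.npz",**m)
a=crop(ims["top"],(140,165,300,240),5); b=crop(ims["top"],(300,165,460,235),5)
cv2.imwrite("pics/a.png",np.vstack([a,b])[:600,:,::-1])
a=crop(ims["side"],(135,220,335,300),4); b=crop(ims["side"],(280,145,440,240),4);b=np.pad(b,((0,0),(0,160),(0,0)))
cv2.imwrite("pics/b.png",np.vstack([a,b])[:600,:,::-1])
for u,v,z in((272,211,42),(327,181,10),(382,209,75),(196,192,225)): print(ray("top",u,v,z).round())
E
```

```text
side plate_mid [300.0, 206.0, 325.0, 227.0] 0.51 329
side rest_face [271.0, 241.0, 324.0, 294.0] 0.59 1382
side flask_mid [365.0, 157.0, 388.0, 200.0] 0.71 652
side flask_mid [343.0, 123.0, 363.0, 169.0] 0.68 672
side flask_mid [352.0, 193.0, 369.0, 241.0] 0.58 839
side lens [380.0, 147.0, 396.0, 185.0] 0.71 301
side lens [136.0, 245.0, 212.0, 305.0] 0.58 2777
side tray [342.0, 156.0, 427.0, 216.0] 0.9 1660
side tray [268.0, 241.0, 323.0, 289.0] 0.54 1325
side tray [302.0, 203.0, 325.0, 227.0] 0.3 308
top plate_mid [321.0, 173.0, 340.0, 189.0] 0.83 273
top plate_mid [428.0, 194.0, 455.0, 211.0] 0.21 349
top rest_face [255.0, 194.0, 291.0, 230.0] 0.71 984
top flask_mid [402.0, 146.0, 423.0, 173.0] 0.84 391
top flask_mid [383.0, 241.0, 405.0, 262.0] 0.76 298
top flask_mid [371.0, 203.0, 394.0, 221.0] 0.75 326
top flask_mid [331.0, 211.0, 345.0, 236.0] 0.73 260
top lens [145.0, 178.0, 197.0, 206.0] 0.76 951
top lens [257.0, 198.0, 289.0, 229.0] 0.56 867
top tray [364.0, 186.0, 457.0, 232.0] 0.73 2946
[478. 209.  42.]
[584.  31.  10.]
[ 486. -142.   75.]
[510. 405. 225.]
```

View pics/a.png

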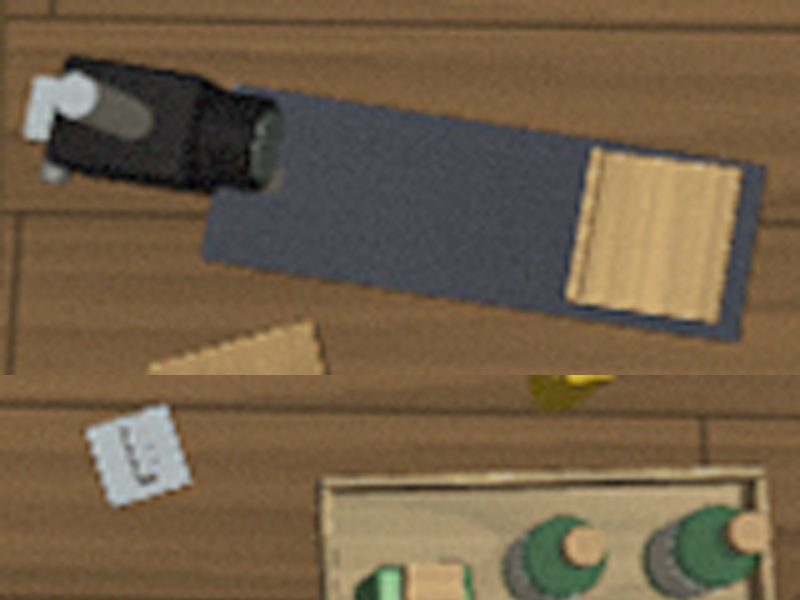

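View pics/b.png

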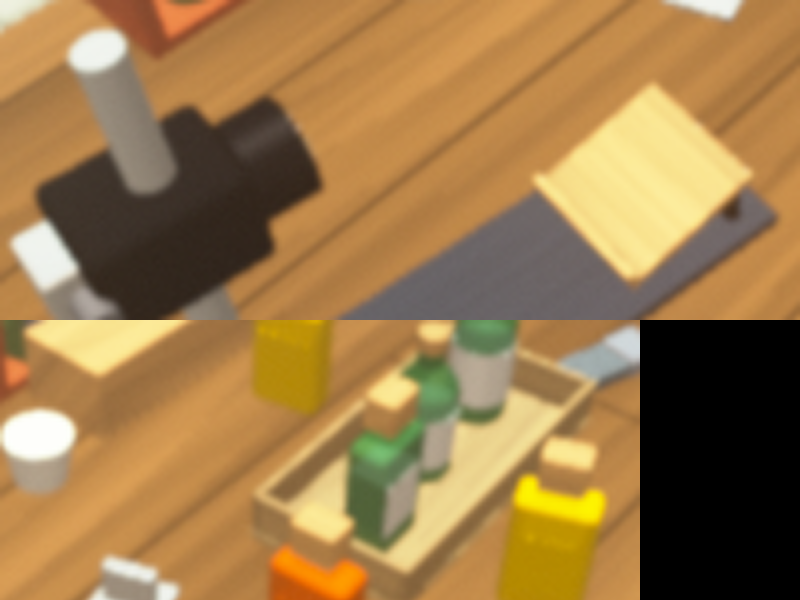

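```bash
cat > fit.py <<'E'
from h import *
from scipy.optimize import minimize
S=4
def sil(c,parts):
    o=np.zeros((400*S,640*S),np.uint8)
    for P in parts:
        h=cv2.convexHull(((proj(c,P)+.5)*S-.5).astype(np.float32))
        cv2.fillConvexPoly(o,np.round(h).astype(np.int32),1)
    return o>0
def place(P,x,y,yaw,R=None):
    c,s=np.cos(yaw),np.sin(yaw); return P@np.array([[c,-s,0],[s,c,0],[0,0,1]]).T+[x,y,0]
up=lambda m:np.kron(m,np.ones((S,S),bool))
def fit(parts,masks,x0,step):
    ms={c:up(m) for c,m in masks.items()}
    def f(v):
        r=0
        for c,m in ms.items():
            s=sil(c,[place(P,v[0],v[1],v[2]) for P in parts]); r+=1-(s&m).sum()/(s|m).sum()
        return r/len(ms)
    best=None
    for dy in(0,.4,-.4):
        v0=np.array(x0,float)+[0,0,dy]
        r=minimize(f,v0,method="Nelder-Mead",options=dict(initial_simplex=np.vstack([v0]+[v0+np.eye(3)[i]*step[i] for i in range(3)]),maxiter=90,xatol=.05,fatol=1e-4))
        if best is None or r.fun<best.fun: best=r
    return best.x,1-best.fun
# rest: local x downslope; horizontal coords about its centre
a=0.2618;c,s=np.cos(a),np.sin(a)
def slope(P): return np.array([[p[0]*c+p[2]*s,p[1],42-p[0]*s+p[2]*c] for p in P])
REST=[slope(box(100,100,-8,0)),slope(box(6,100,0,8,47,0))]
PLATE=[box(56,56,0,6),box(40,12,6,40)]
FLASK=[box(34,62,6,111),box(12,16,111,121),box(26,34,121,151)]
E
python3 - <<'E'
from fit import *
m=np.load("m0.npz")
J={"plate":(PLATE,{"side":m["side_plate_mid_0"],"top":m["top_plate_mid_0"]},(584,31,-.25)),
"rest":(REST,{"side":m["side_rest_face_0"],"top":m["top_rest_face_0"]},(478,209,1.42)),
"flask":(FLASK,{"side":m["side_flask_mid_0"],"top":m["top_flask_mid_2"]},(486,-142,1.5))}
im=np.load("im0.npz");O={c:cv2.resize(im[c],None,fx=4,fy=4,interpolation=cv2.INTER_CUBIC) for c in("side","top")}
for n,(p,mk,x0) in J.items():
    for k in (["side"],["top"],["side","top"]):
        v,q=fit(p,{c:mk[c] for c in k},x0,(6,6,.15)); print(n,k,v[:2].round(1),np.degrees(v[2]).round(1),round(q,3))
    for c in O:
        for P in p:
            o=sil(c,[place(P,*v)]).astype(np.uint8)
            cv2.drawContours(O[c],cv2.findContours(o,cv2.RETR_EXTERNAL,cv2.CHAIN_APPROX_NONE)[0],-1,(255,0,0),1)
    if n=="rest":
        for H,col in((195,(255,255,0)),(225,(0,255,255)),(255,(255,0,255))):
            t=np.linspace(0,6.28,60);d=np.array([np.cos(v[2]),np.sin(v[2]),0]);e=np.array([-d[1],d[0],0])
            L=np.r_[v[:2],H]+200*d+27*(np.cos(t)[:,None]*e+np.sin(t)[:,None]*[0,0,1])
            for c in O: cv2.polylines(O[c],[np.round(((proj(c,L)+.5)*4-.5)).astype(np.int32)],True,col,1)
T,D=O["top"],O["side"]
a=np.hstack([T[680:960,700:900],T[660:960-20,980:1180],T[660:940,1260:1360],T[780:1060-160,1440:1640].repeat(1,0) if 0 else T[720:1000,1440:1640]])
b=np.hstack([D[940:1240,540:900],D[940:1240-0,1060:1320],D[600:900,1440:1600]])
w=max(a.shape[1],b.shape[1]);P=lambda x:np.pad(x,((0,0),(0,w-x.shape[1]),(0,0)))
cv2.imwrite("pics/c.png",np.vstack([P(a),P(b)])[:,:800,::-1])
E
```

```text
plate ['side'] [581.5  31.9] 21.7 0.914
plate ['top'] [586.   27.9] 17.8 0.915
plate ['side', 'top'] [584.3  29.2] 18.1 0.874
rest ['side'] [472.5 213.5] 81.3 0.943
rest ['top'] [474.9 212.1] 81.0 0.952Traceback (most recent call last):
  File "<stdin>", line 9, in <module>
  File "fit.py", line 23, in fit
    r=minimize(f,v0,method="Nelder-Mead",options=dict(initial_simplex=np.vstack([v0]+[v0+np.eye(3)[i]*step[i] for i in range(3)]),maxiter=90,xatol=.05,fatol=1e-4))
    res = _minimize_neldermead(fun, x0, args, callback, bounds=bounds,
                               **options)
    fsim[j] = func(sim[j])
              ~~~~^^^^^^^^
    fx = function(np.copy(x), *(wrapper_args + args))
  File "fit.py", line 18, in f
    s=sil(c,[place(P,v[0],v[1],v[2]) for P in parts]); r+=1-(s&m).sum()/(s|m).sum()
  File "fit.py", line 7, in sil
    h=cv2.convexHull(((proj(c,P)+.5)*S-.5).astype(np.float32))
                       ~~~~^^^^^
  File "h.py", line 4, in proj
    p=camera_params(c);T=np.linalg.inv(p["pose"]);q=np.atleast_2d(P)@T[:3,:3].T+T[:3,3]
ValueError: time passes only in moves, steps and waits
```

```bash
sed -i 's/^def proj/from functools import cache\n_cp=cache(camera_params)\ndef proj/; s/p=camera_params(c)/p=_cp(c)/' h.py
cat > run1.py <<'E'
from fit import *
m=np.load("m0.npz")
J={"plate":(PLATE,{"side":m["side_plate_mid_0"],"top":m["top_plate_mid_0"]},(584,29,.33)),
"rest":(REST,{"side":m["side_rest_face_0"],"top":m["top_rest_face_0"]},(474,213,1.42)),
"flask":(FLASK,{"side":m["side_flask_mid_0"],"top":m["top_flask_mid_2"]},(486,-142,1.5))}
im=np.load("im0.npz");O={c:cv2.resize(im[c],None,fx=4,fy=4,interpolation=cv2.INTER_CUBIC) for c in("side","top")}
for n,(p,mk,x0) in J.items():
    for k in (["side"],["top"],["side","top"]):
        v,q=fit(p,{c:mk[c] for c in k},x0,(6,6,.15)); print(n,k,v[:2].round(1),np.degrees(v[2]).round(1),round(q,3))
    for c in O:
        for P in p:
            o=sil(c,[place(P,*v)]).astype(np.uint8)
            cv2.drawContours(O[c],cv2.findContours(o,cv2.RETR_EXTERNAL,cv2.CHAIN_APPROX_NONE)[0],-1,(255,0,0),1)
    if n=="rest":
        for H,col in((195,(255,255,0)),(225,(0,255,255)),(255,(255,0,255))):
            t=np.linspace(0,6.28,60);d=np.array([np.cos(v[2]),np.sin(v[2]),0]);e=np.array([-d[1],d[0],0])
            L=np.r_[v[:2],H]+200*d+27*(np.cos(t)[:,None]*e+np.sin(t)[:,None]*[0,0,1])
            for c in O: cv2.polylines(O[c],[np.round(((proj(c,L)+.5)*4-.5)).astype(np.int32)],True,col,1)
T,D=O["top"],O["side"]
a=np.hstack([T[680:960,700:900],T[740:1020-60,980:1180].copy() if 0 else T[720:1000,980:1180],T[640:920,1260:1380],T[720:1000,1440:1640]])
b=np.hstack([D[940:1240,700:900],D[920:1220,1060:1320],D[760:1060-0,1180:1320],D[590:890,1440:1600]])
w=max(a.shape[1],b.shape[1]);P=lambda x:np.pad(x,((0,0),(0,w-x.shape[1]),(0,0)))
cv2.imwrite("pics/c.png",np.vstack([P(a),P(b)])[:,:800,::-1])
E
python3 run1.py
```

```text
plate ['side'] [581.7  31.8] 20.6 0.914
plate ['top'] [586.1  28.3] 16.1 0.914
plate ['side', 'top'] [584.   29.5] 19.4 0.871
rest ['side'] [472.7 213.1] 81.8 0.939
rest ['top'] [475.  212.6] 81.3 0.952
rest ['side', 'top'] [474.  212.6] 82.2 0.942
flask ['side'] [ 489.5 -154.1] 52.9 0.819
flask ['top'] [ 485.9 -144.8] 182.1 0.897
flask ['side', 'top'] [ 485.8 -145.4] 126.0 0.712
```

View pics/c.png

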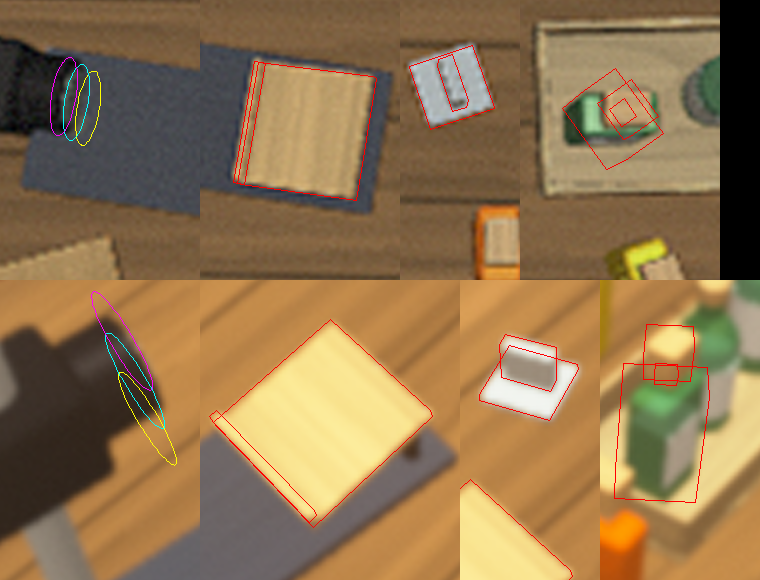

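Plate and rest fit well. The flask fit went to a wrong optimum, so I'll redo it with the right yaw start, and fit the lens height from the dark head.

```bash
cat > run2.py <<'E'
from fit import *
im=np.load("im0.npz");m=np.load("m0.npz")
O={c:cv2.resize(im[c],None,fx=4,fy=4,interpolation=cv2.INTER_CUBIC) for c in("side","top")}
def draw(c,P,col):
    o=sil(c,[P]).astype(np.uint8);cv2.drawContours(O[c],cv2.findContours(o,cv2.RETR_EXTERNAL,cv2.CHAIN_APPROX_NONE)[0],-1,col,1)
# flask: local fit from yaw 0
import fit as F
mk={"side":m["side_flask_mid_0"],"top":m["top_flask_mid_2"]}
for c in mk: print(c,mk[c].sum(),*[np.r_[a.min(),a.max()] for a in np.where(mk[c])])
def loc(fun,x0,st): 
    x0=np.array(x0,float);return minimize(fun,x0,method="Nelder-Mead",options=dict(initial_simplex=np.vstack([x0,x0+np.diag(st)]),maxiter=250,xatol=.02,fatol=1e-5))
ms={c:up(x) for c,x in mk.items()}
iou=lambda s,k:(s&k).sum()/(s|k).sum()
for k in(["side"],["top"],["side","top"]):
    r=loc(lambda v:-np.mean([iou(sil(c,[place(P,v[0],v[1],v[2]) for P in FLASK]),ms[c]) for c in k]),(485,-145,.03),(5,5,.08))
    print("flask",k,r.x[:2].round(1),np.degrees(r.x[2]).round(1),-r.fun)
for c in O:
    for P in FLASK: draw(c,place(P,*r.x),(255,0,0))
# lens
box_={"side":(136,240,222,302),"top":(146,174,199,207)}
dm={}
for c,(l,t,rr,b) in box_.items():
    v=im[c].max(2)<(75 if c=="side" else 62)
    z=np.zeros_like(v);z[t:b,l:rr]=v[t:b,l:rr]
    n,lab,st,_=cv2.connectedComponentsWithStats(z.astype(np.uint8));z=lab==1+st[1:,4].argmax()
    h=cv2.morphologyEx(z.astype(np.uint8),cv2.MORPH_CLOSE,np.ones((9,9)))>0;dm[c]=up(h);print(c,h.sum())
yaw=np.radians(81.8);B=np.array([474,212.8])
t=np.linspace(0,6.28,40)
def head(v):
    H,al,Lb,Ld=v
    cyl=np.vstack([np.c_[np.full(40,x),27*np.cos(t),H+27*np.sin(t)] for x in(0,Lb)])
    hb=np.array([[x,y,H+z] for x in(Lb,Lb+Ld) for y in(-31,31) for z in(-31,31)])
    return [place(P+[200+al,0,0],*B,yaw) for P in(cyl,hb)]
for free in(0,1):
    f=lambda v:-np.mean([iou(sil(c,head([v[0],v[1]*free,v[2],v[3]])),dm[c]) for c in dm])
    r=loc(f,(230,0,45,80),(12,6,10,12));print("lens",r.x.round(1),-r.fun)
    for c in O:
        for P in head([r.x[0],r.x[1]*free,*r.x[2:]]): draw(c,P,(255,255*free,0))
    for c in O: cv2.drawContours(O[c],cv2.findContours(dm[c].astype(np.uint8),cv2.RETR_EXTERNAL,cv2.CHAIN_APPROX_NONE)[0],-1,(0,0,255),1)
T,D=O["top"],O["side"]
a=np.hstack([T[680:960,560:860],T[720:1000,1440:1640]]);b=np.hstack([D[940:1240,520:900],D[590:890,1440:1560]])
w=500;P=lambda x:np.pad(x,((0,0),(0,w-x.shape[1]),(0,0)))
cv2.imwrite("pics/d.png",np.vstack([P(a),P(b)])[:,:,::-1])
E
python3 run2.py
```

```text
side 652 [159 201] [366 385]
top 326 [202 217] [371 395]
flask ['side'] [ 484.2 -147.1] 10.2 0.8473433130449087
flask ['top'] [ 485.9 -145.2] 2.2 0.9012790488200324
flask ['side', 'top'] [ 484.4 -145.4] 7.2 0.8507377955376617
side 2104
top 892
lens [239.9  10.3  31.7  71.2] 0.8237320834061569
lens [239.9   2.1  31.3  69.4] 0.8272138101679498
```

View pics/d.png

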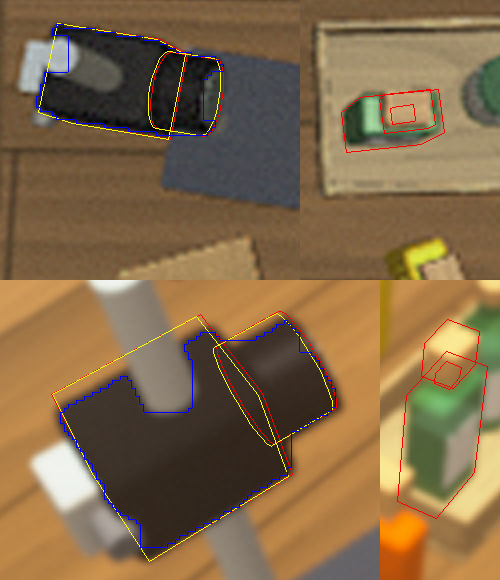

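Lens height comes out at about 240 mm. The flask is at about (485.5,-145) with yaw of 2–4°. Next is a planning helper, then the plate.

```bash
cat > plan.py <<'E'
from station import state
import numpy as np
from scipy.spatial.transform import Rotation as Ro
def Rdown(th,tilt_axis=None,tilt=0):
    t=np.radians(th);x=np.array([np.cos(t),np.sin(t),0]);y=np.array([0,0,-1.]);R=np.c_[x,y,np.cross(x,y)]
    return Ro.from_rotvec(np.array(tilt_axis)*tilt).as_matrix()@R if tilt else R
def plan(p,R,s=None):
    s=s or state();R0=s["tool_rot"]
    d=R0.T@(np.array(p)-s["position"]);r=np.degrees(Ro.from_matrix(R0.T@R).as_rotvec())
    print("t",d.round(1),"r",r.round(2),"| steps",round(np.linalg.norm(d)/41.7,1),round(np.linalg.norm(r)/7.16,1))
E
python3 - <<'E'
from plan import *
plan([584,29.5,231],Rdown(-71)); plan([584,29.5,90],Rdown(-71))
E
```

```text
t [-4.751e+02  3.000e-01  5.712e+02] r [ 0.   -3.77 -0.  ] | steps 17.8 0.5
t [-475.1  141.3  571.2] r [ 0.   -3.77 -0.  ] | steps 18.1 0.5
```

{"api": "step_arm", "payload": {
  "deltas": [
    {"tx":-10,"tz":12,"gripper":60},
    {"tx":-30,"tz":36,"gripper":60},
    {"tx":-55,"tz":66,"gripper":60},
    {"tx":-80,"tz":96,"gripper":60},
    {"tx":-105,"tz":126,"gripper":60},
    {"tx":-130,"tz":156,"gripper":60},
    {"tx":-155,"tz":186,"ry":-1,"gripper":60},
    {"tx":-180,"tz":216,"ry":-2,"gripper":60},
    {"tx":-205,"tz":246,"ry":-3,"gripper":60},
    {"tx":-230,"tz":276,"ry":-3.8,"gripper":60},
    {"tx":-255,"tz":306,"ry":-3.8,"gripper":60},
    {"tx":-280,"tz":336,"ry":-3.8,"gripper":60}
  ]
}}

```text
invalid input
```

```bash
python3 - <<'E'
from plan import *
s=state();print(s["time_s"],s["position"],s["gripper_width"],s["dq"].round(1))
plan([584,29.5,231],Rdown(-71)); plan([584,29.5,100],Rdown(-71))
E
```

```text
1.3 [ 157.60963655 -578.95132765  231.25813368] 85.17185175257117 [ 0.   0.  -0.  -0.1  0.  -0. ]
t [-4.751e+02  3.000e-01  5.712e+02] r [ 0.   -3.77 -0.  ] | steps 17.8 0.5
t [-475.1  131.3  571.2] r [ 0.   -3.77 -0.  ] | steps 18.1 0.5
```

{"api": "step_arm", "payload": {
  "deltas": [
    {"rx":0,"ry":0,"rz":0,"tx":-10,"ty":0,"tz":12,"gripper":60},
    {"rx":0,"ry":0,"rz":0,"tx":-30,"ty":0,"tz":36,"gripper":60},
    {"rx":0,"ry":0,"rz":0,"tx":-55,"ty":0,"tz":66,"gripper":60},
    {"rx":0,"ry":0,"rz":0,"tx":-80,"ty":0,"tz":96,"gripper":60},
    {"rx":0,"ry":0,"rz":0,"tx":-105,"ty":0,"tz":126,"gripper":60},
    {"rx":0,"ry":0,"rz":0,"tx":-130,"ty":0,"tz":156,"gripper":60},
    {"rx":0,"ry":-1,"rz":0,"tx":-155,"ty":0,"tz":186,"gripper":60},
    {"rx":0,"ry":-2,"rz":0,"tx":-180,"ty":0,"tz":216,"gripper":60},
    {"rx":0,"ry":-3,"rz":0,"tx":-205,"ty":0,"tz":246,"gripper":60},
    {"rx":0,"ry":-3.8,"rz":0,"tx":-230,"ty":0,"tz":276,"gripper":60},
    {"rx":0,"ry":-3.8,"rz":0,"tx":-255,"ty":0,"tz":306,"gripper":60},
    {"rx":0,"ry":-3.8,"rz":0,"tx":-280,"ty":0,"tz":336,"gripper":60}
  ]
}}

```text
time_s: 2.3
position: [408.9, -218.8, 231.6]
tool_rot: [[0.326, 0.001, 0.945], [-0.945, -0.001, 0.326], [0.001, -1.0, 0.001]]
contact_force: [0.5, -0.9, -0.3]
gripper_width: 60.0
```

```bash
python3 - <<'E'
from plan import *
s=state();print(s["time_s"],s["position"],s["gripper_width"],s["dq"].round(1))
plan([584,29.5,231],Rdown(-71)); plan([584,29.5,100],Rdown(-71))
E
```

```text
2.3 [ 408.93786765 -218.76025181  231.58371101] 59.95485887258855 [58.1  6.3 -4.8  0.  -1.4 57.7]
t [-177.6    0.6  246.4] r [-0.03  0.02  0.04] | steps 7.3 0.0
t [-177.7  131.6  246.4] r [-0.03  0.02  0.04] | steps 7.9 0.0
```

{"api": "step_arm", "payload": {
  "deltas": [
    {"rx":0,"ry":0,"rz":0,"tx":-22,"ty":0,"tz":31,"gripper":60},
    {"rx":0,"ry":0,"rz":0,"tx":-45,"ty":0,"tz":62,"gripper":60},
    {"rx":0,"ry":0,"rz":0,"tx":-67,"ty":0,"tz":93,"gripper":60},
    {"rx":0,"ry":0,"rz":0,"tx":-90,"ty":0,"tz":124,"gripper":60},
    {"rx":0,"ry":0,"rz":0,"tx":-112,"ty":10,"tz":155,"gripper":60},
    {"rx":0,"ry":0,"rz":0,"tx":-134,"ty":30,"tz":186,"gripper":60},
    {"rx":0,"ry":0,"rz":0,"tx":-155,"ty":55,"tz":214,"gripper":60},
    {"rx":0,"ry":0,"rz":0,"tx":-169,"ty":80,"tz":234,"gripper":60},
    {"rx":0,"ry":0,"rz":0,"tx":-176,"ty":105,"tz":244,"gripper":60},
    {"rx":0,"ry":0,"rz":0,"tx":-178,"ty":130,"tz":246,"gripper":60},
    {"rx":0,"ry":0,"rz":0,"tx":-178,"ty":145,"tz":246,"gripper":60},
    {"rx":0,"ry":0,"rz":0,"tx":-178,"ty":145,"tz":246,"gripper":60}
  ]
}}

```text
time_s: 3.3
position: [580.4, 28.5, 81.2]
tool_rot: [[0.327, -0.008, 0.945], [-0.945, 0.0, 0.327], [-0.003, -1.0, -0.008]]
contact_force: [0.5, 0.2, -0.4]
gripper_width: 60.0
```

```bash
python3 - <<'E'
from h import *
from plan import *
s=state();print(s["time_s"],s["position"],s["gripper_width"])
plan([584,29.5,11],Rdown(-71))
im=read_camera("side");cv2.imwrite("pics/e.png",crop(im,(250,150,350,250),5)[:,:,::-1])
E
```

```text
3.3 [580.42396777  28.53569477  81.16154129] 60.00379589178706
t [ 0.4 70.1  4.2] r [ 0.44  0.08 -0.16] | steps 1.7 0.1
```

View pics/e.png

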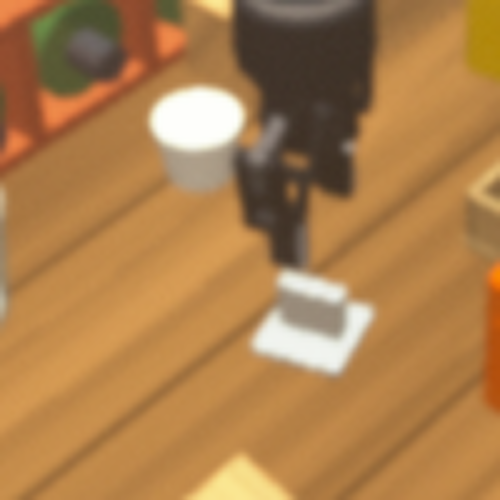

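The plate bar sits below the open fingers, so I'll descend and grip.

{"api": "step_arm", "payload": {
  "deltas": [
    {"rx":0.2,"ry":0,"rz":0,"tx":0,"ty":12,"tz":1,"gripper":60},
    {"rx":0.4,"ry":0,"rz":0,"tx":0,"ty":30,"tz":3,"gripper":60},
    {"rx":0.4,"ry":0,"rz":0,"tx":0,"ty":48,"tz":3,"gripper":60},
    {"rx":0.4,"ry":0,"rz":0,"tx":0,"ty":62,"tz":3,"gripper":60},
    {"rx":0.4,"ry":0,"rz":0,"tx":0,"ty":70,"tz":3,"gripper":60},
    {"rx":0.4,"ry":0,"rz":0,"tx":0,"ty":70,"tz":3,"gripper":60},
    {"rx":0.4,"ry":0,"rz":0,"tx":0,"ty":70,"tz":3,"gripper":60}
  ]
}}

```text
time_s: 3.93
position: [585.8, 28.8, 16.7]
tool_rot: [[0.326, 0.007, 0.945], [-0.945, 0.002, 0.326], [0.0, -1.0, 0.007]]
contact_force: [0.9, 0.1, 0.5]
gripper_width: 60.2
```

```bash
python3 - <<'E'
from plan import *
s=state();print(s["time_s"],s["position"],s["contact_force"],s["gripper_width"])
plan([584,29.5,11],Rdown(-71))
E
```

```text
3.9333 [585.7930673   28.78683137  16.67531805] [0.86106323 0.05441525 0.53626089] 60.229369718801735
t [-1.3  5.7 -1.5] r [-0.42  0.01  0.  ] | steps 0.1 0.1
```

{"api": "step_arm", "payload": {
  "deltas": [
    {"rx":-0.4,"ry":0,"rz":0,"tx":-1,"ty":5,"tz":-1,"gripper":60},
    {"rx":-0.4,"ry":0,"rz":0,"tx":-1,"ty":5,"tz":-1,"gripper":40},
    {"rx":-0.4,"ry":0,"rz":0,"tx":-1,"ty":5,"tz":-1,"gripper":20},
    {"rx":-0.4,"ry":0,"rz":0,"tx":-1,"ty":5,"tz":-1,"gripper":0},
    {"rx":-0.4,"ry":0,"rz":0,"tx":-1,"ty":5,"tz":-1,"gripper":0},
    {"rx":-0.4,"ry":0,"rz":0,"tx":-1,"ty":5,"tz":-1,"gripper":0},
    {"rx":-0.4,"ry":0,"rz":0,"tx":-1,"ty":5,"tz":-1,"gripper":0},
    {"rx":-0.4,"ry":0,"rz":0,"tx":-1,"ty":5,"tz":-1,"gripper":0},
    {"rx":-0.4,"ry":0,"rz":0,"tx":-1,"ty":5,"tz":-1,"gripper":0}
  ]
}}

```text
time_s: 4.68
position: [584.8, 29.6, 11.9]
tool_rot: [[0.326, 0.001, 0.945], [-0.945, 0.0, 0.326], [0.0, -1.0, 0.001]]
contact_force: [-0.3, -0.3, 4.0]
gripper_width: 11.1
```

```bash
cat > rest.py <<'E'
from plan import *
yaw=np.radians(81.8);d=np.array([np.cos(yaw),np.sin(yaw),0]);e=np.array([-d[1],d[0],0])
n=np.array([0,0,np.cos(.2618)])+d*np.sin(.2618); xr=np.cross(e,n)
C=np.array([474,212.8,42])
# tool y=-n, jaws (tool x) along -e
RT=np.c_[-e,-n,np.cross(-e,-n)]
E
python3 - <<'E'
from rest import *
s=state();print(s["time_s"],s["position"],s["contact_force"],s["gripper_width"],RT.round(2).tolist())
plan(C+100*n,RT);plan(C+13*n,RT)
print((C+13*n).round(1))
E
```

```text
4.6833 [584.80784128  29.60810757  11.9204744 ] [-0.28812268 -0.30080454  3.99661674] 11.103298360349761 [[0.99, -0.04, 0.14], [-0.14, -0.26, 0.96], [-0.0, -0.97, -0.26]]
t [-232.3 -126.8  -33. ] r [-13.51 -62.4   -8.16] | steps 6.4 9.0
t [-212.3  -42.8  -43.4] r [-13.51 -62.4   -8.16] | steps 5.3 9.0
[474.5 216.1  54.6]
```

{"api": "step_arm", "payload": {
  "deltas": [
    {"rx":0,"ry":0,"rz":0,"tx":0,"ty":-15,"tz":0,"gripper":0},
    {"rx":0,"ry":0,"rz":0,"tx":0,"ty":-45,"tz":0,"gripper":0},
    {"rx":-1.35,"ry":-6.24,"rz":-0.82,"tx":-15,"ty":-80,"tz":-3,"gripper":0},
    {"rx":-2.7,"ry":-12.5,"rz":-1.63,"tx":-45,"ty":-100,"tz":-8,"gripper":0},
    {"rx":-4.05,"ry":-18.7,"rz":-2.45,"tx":-75,"ty":-110,"tz":-12,"gripper":0},
    {"rx":-5.4,"ry":-25,"rz":-3.26,"tx":-105,"ty":-110,"tz":-17,"gripper":0},
    {"rx":-6.75,"ry":-31.2,"rz":-4.08,"tx":-135,"ty":-110,"tz":-22,"gripper":0},
    {"rx":-8.1,"ry":-37.4,"rz":-4.9,"tx":-165,"ty":-108,"tz":-27,"gripper":0},
    {"rx":-9.45,"ry":-43.7,"rz":-5.7,"tx":-190,"ty":-106,"tz":-32,"gripper":0},
    {"rx":-10.8,"ry":-49.9,"rz":-6.5,"tx":-208,"ty":-104,"tz":-36,"gripper":0},
    {"rx":-12.2,"ry":-56.2,"rz":-7.35,"tx":-220,"ty":-102,"tz":-37,"gripper":0},
    {"rx":-13.5,"ry":-62.4,"rz":-8.15,"tx":-227,"ty":-100,"tz":-37,"gripper":0}
  ]
}}

```text
time_s: 5.68
position: [474.2, 233.6, 110.4]
tool_rot: [[0.991, -0.039, 0.13], [-0.135, -0.257, 0.957], [-0.004, -0.966, -0.26]]
contact_force: [1.1, 0.5, -1.7]
gripper_width: 11.5
```

{"api": "step_arm", "payload": {
  "deltas": [
    {"rx":0,"ry":0,"rz":0,"tx":0,"ty":0,"tz":0,"gripper":0},
    {"rx":0,"ry":0,"rz":0,"tx":0,"ty":0,"tz":0,"gripper":0},
    {"rx":0,"ry":0,"rz":0,"tx":0,"ty":0,"tz":0,"gripper":0}
  ]
}}

```text
time_s: 5.93
position: [475.5, 231.6, 111.0]
tool_rot: [[0.989, -0.039, 0.141], [-0.146, -0.256, 0.956], [-0.001, -0.966, -0.259]]
contact_force: [0.1, 0.1, -2.0]
gripper_width: 11.5
```

```bash
python3 - <<'E'
from rest import *
from h import *
s=state();print(s["time_s"],s["position"],s["contact_force"],s["gripper_width"])
plan(C+22*n,RT);plan(C+11.9*n,RT)
a=crop(read_camera("side"),(240,190,350,300),5);b=crop(read_camera("top"),(240,160,300,240),5)
cv2.imwrite("pics/f.png",np.hstack([a[:400],b[:400,:240]])[:,:,::-1])
E
```

```text
5.9333 [475.47785518 231.55812098 111.03688675] [ 0.10489661  0.0944791  -2.0436781 ] 11.485885865726697
t [ 1.3 49.5 -0.3] r [-0.   -0.18 -0.11] | steps 1.2 0.0
t [ 1.3 59.6 -0.3] r [-0.   -0.18 -0.11] | steps 1.4 0.0
```

View pics/f.png

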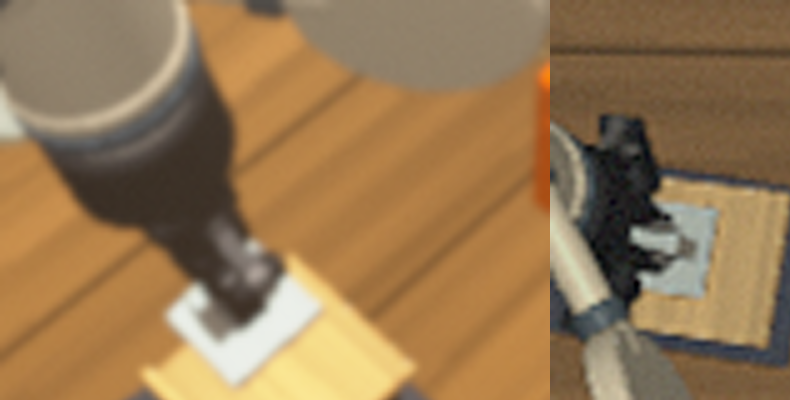

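{"api": "step_arm", "payload": {
  "deltas": [
    {"rx":0,"ry":0,"rz":0,"tx":1,"ty":12,"tz":0,"gripper":0},
    {"rx":0,"ry":0,"rz":0,"tx":1,"ty":28,"tz":0,"gripper":0},
    {"rx":0,"ry":0,"rz":0,"tx":1,"ty":42,"tz":0,"gripper":0},
    {"rx":0,"ry":0,"rz":0,"tx":1,"ty":50,"tz":0,"gripper":0},
    {"rx":0,"ry":0,"rz":0,"tx":1,"ty":54,"tz":0,"gripper":0},
    {"rx":0,"ry":0,"rz":0,"tx":1,"ty":56,"tz":0,"gripper":0},
    {"rx":0,"ry":0,"rz":0,"tx":1,"ty":57,"tz":0,"gripper":0},
    {"rx":0,"ry":0,"rz":0,"tx":1,"ty":57,"tz":0,"gripper":0},
    {"rx":0,"ry":0,"rz":0,"tx":1,"ty":57,"tz":0,"gripper":0}
  ]
}}

```text
time_s: 6.78
position: [474.6, 217.7, 57.0]
tool_rot: [[0.99, -0.037, 0.138], [-0.143, -0.255, 0.956], [-0.0, -0.966, -0.258]]
contact_force: [-1.0, -0.9, -1.5]
gripper_width: 10.8
```

```bash
python3 - <<'E'
from rest import *
s=state();print(s["time_s"],s["position"],s["contact_force"],s["contact_force"]@n,s["moment"],s["gripper_width"])
plan(C+11.9*n,RT)
E
```

```text
6.7833 [474.62756826 217.69676328  56.97222578] [-1.00051006 -0.94246041 -1.45190791] -1.68080252318119 [ 0.12580254 -0.01281075  0.00778272] 10.822620110308106
t [ 0.1  3.8 -0.9] r [-0.05  0.   -0.  ] | steps 0.1 0.0
```

Not touching yet, so I'll continue in small steps.

{"api": "step_arm", "payload": {
  "deltas": [
    {"rx":0,"ry":0,"rz":0,"tx":0,"ty":1,"tz":0,"gripper":0},
    {"rx":0,"ry":0,"rz":0,"tx":0,"ty":2,"tz":0,"gripper":0},
    {"rx":0,"ry":0,"rz":0,"tx":0,"ty":2.5,"tz":0,"gripper":0},
    {"rx":0,"ry":0,"rz":0,"tx":0,"ty":2.5,"tz":0,"gripper":0}
  ]
}}

```text
time_s: 7.12
position: [474.0, 216.8, 53.7]
tool_rot: [[0.99, -0.038, 0.137], [-0.143, -0.256, 0.956], [-0.001, -0.966, -0.259]]
contact_force: [1.3, -0.2, -1.1]
gripper_width: 11.2
```

{"api": "step_arm", "payload": {
  "deltas": [
    {"rx":0,"ry":0,"rz":0,"tx":0,"ty":0.5,"tz":0,"gripper":0},
    {"rx":0,"ry":0,"rz":0,"tx":0,"ty":1,"tz":0,"gripper":0},
    {"rx":0,"ry":0,"rz":0,"tx":0,"ty":1,"tz":0,"gripper":0}
  ]
}}

```text
time_s: 7.37
position: [474.1, 216.5, 53.0]
tool_rot: [[0.99, -0.038, 0.138], [-0.143, -0.256, 0.956], [-0.001, -0.966, -0.259]]
contact_force: [0.6, -0.2, -0.4]
gripper_width: 10.8
```

{"api": "step_arm", "payload": {
  "deltas": [
    {"rx":0,"ry":0,"rz":0,"tx":0,"ty":0.5,"tz":0,"gripper":0},
    {"rx":0,"ry":0,"rz":0,"tx":0,"ty":1,"tz":0,"gripper":0},
    {"rx":0,"ry":0,"rz":0,"tx":0,"ty":1,"tz":0,"gripper":0}
  ]
}}

```text
time_s: 7.62
position: [474.1, 216.5, 52.9]
tool_rot: [[0.99, -0.038, 0.138], [-0.143, -0.255, 0.956], [-0.001, -0.966, -0.258]]
contact_force: [-2.8, 0.7, 5.1]
gripper_width: 11.0
```

Contact. Opening, then retreating along the normal.

{"api": "step_arm", "payload": {
  "deltas": [
    {"rx":0,"ry":0,"rz":0,"tx":0,"ty":0,"tz":0,"gripper":20},
    {"rx":0,"ry":0,"rz":0,"tx":0,"ty":0,"tz":0,"gripper":45},
    {"rx":0,"ry":0,"rz":0,"tx":0,"ty":0,"tz":0,"gripper":50},
    {"rx":0,"ry":0,"rz":0,"tx":0,"ty":0,"tz":0,"gripper":50},
    {"rx":0,"ry":0,"rz":0,"tx":0,"ty":-8,"tz":0,"gripper":50},
    {"rx":0,"ry":0,"rz":0,"tx":0,"ty":-25,"tz":0,"gripper":50},
    {"rx":0,"ry":0,"rz":0,"tx":0,"ty":-50,"tz":0,"gripper":60},
    {"rx":0,"ry":0,"rz":0,"tx":0,"ty":-80,"tz":0,"gripper":60},
    {"rx":0,"ry":0,"rz":0,"tx":0,"ty":-105,"tz":0,"gripper":60},
    {"rx":0,"ry":0,"rz":0,"tx":0,"ty":-120,"tz":0,"gripper":60},
    {"rx":0,"ry":0,"rz":0,"tx":0,"ty":-120,"tz":0,"gripper":60}
  ]
}}

```text
time_s: 8.53
position: [480.0, 248.4, 172.7]
tool_rot: [[0.99, -0.032, 0.139], [-0.142, -0.252, 0.957], [0.005, -0.967, -0.254]]
contact_force: [0.4, -0.5, -0.2]
gripper_width: 59.9
```

```bash
python3 - <<'E'
from rest import *
s=state();print(s["time_s"],s["position"],s["contact_force"],s["gripper_width"])
plan([450,130,240],Rdown(3));plan([485.5,-145,240],Rdown(3))
E
```

```text
8.5333 [480.04454464 248.43578788 172.67936027] [ 0.40714294 -0.50518984 -0.15126668] 59.938539123478016
t [ -12.6  -34.3 -134.6] r [ 14.7  -11.14  -1.16] | steps 3.3 2.6
t [  61.6   33.9 -392.9] r [ 14.7  -11.14  -1.16] | steps 9.6 2.6
```

{"api": "step_arm", "payload": {
  "deltas": [
    {"rx":2,"ry":-1.5,"rz":-0.2,"tx":-3,"ty":-8,"tz":-15,"gripper":60},
    {"rx":5,"ry":-4,"rz":-0.4,"tx":-6,"ty":-18,"tz":-45,"gripper":60},
    {"rx":9,"ry":-7,"rz":-0.7,"tx":-10,"ty":-28,"tz":-80,"gripper":60},
    {"rx":13,"ry":-10,"rz":-1,"tx":-12,"ty":-34,"tz":-118,"gripper":60},
    {"rx":14.7,"ry":-11.1,"rz":-1.2,"tx":-8,"ty":-28,"tz":-156,"gripper":60},
    {"rx":14.7,"ry":-11.1,"rz":-1.2,"tx":3,"ty":-18,"tz":-194,"gripper":60},
    {"rx":14.7,"ry":-11.1,"rz":-1.2,"tx":14,"ty":-8,"tz":-232,"gripper":60},
    {"rx":14.7,"ry":-11.1,"rz":-1.2,"tx":25,"ty":2,"tz":-270,"gripper":60},
    {"rx":14.7,"ry":-11.1,"rz":-1.2,"tx":36,"ty":11,"tz":-307,"gripper":60},
    {"rx":14.7,"ry":-11.1,"rz":-1.2,"tx":46,"ty":20,"tz":-340,"gripper":60},
    {"rx":14.7,"ry":-11.1,"rz":-1.2,"tx":54,"ty":28,"tz":-370,"gripper":60},
    {"rx":14.7,"ry":-11.1,"rz":-1.2,"tx":61,"ty":34,"tz":-391,"gripper":60}
  ]
}}

```text
time_s: 9.53
position: [483.2, -147.3, 234.7]
tool_rot: [[0.999, -0.008, -0.048], [0.048, -0.004, 0.999], [-0.008, -1.0, -0.004]]
contact_force: [0.2, -0.3, -0.9]
gripper_width: 60.2
```

{"api": "step_arm", "payload": {
  "deltas": [
    {"rx":0,"ry":0,"rz":0,"tx":0,"ty":0,"tz":0,"gripper":60},
    {"rx":0,"ry":0,"rz":0,"tx":0,"ty":0,"tz":0,"gripper":60},
    {"rx":0,"ry":0,"rz":0,"tx":0,"ty":0,"tz":0,"gripper":60}
  ]
}}

```text
time_s: 9.78
position: [483.6, -143.9, 235.2]
tool_rot: [[0.999, -0.007, -0.051], [0.051, -0.003, 0.999], [-0.007, -1.0, -0.003]]
contact_force: [0.4, 0.6, 0.1]
gripper_width: 60.3
```

```bash
python3 - <<'E'
from fit import *
from rest import *
s=state();print(s["time_s"],s["position"],s["gripper_width"])
plan([485.5,-145,119],Rdown(3))
sd=read_camera("side");tp=read_camera("top")
X=["side_flask","top"]
for c in("top","side"):
  for d in cut_out(c,"plate_mid"): print(c,d["box"],d["conf"])
  for d in cut_out(c,"flask_mid"): print(c,np.round(d["box"]),d["conf"])
# draw ideal plate at rest centre
def pl(P): return np.array([C+p[0]*xr+p[1]*e+p[2]*n for p in P])
out=[]
for c,im,b in(("top",tp,(240,180,310,240)),("side",sd,(260,225,340,295)),("side",sd,(330,130,430,220)),("top",tp,(355,175,465,240))):
    O=cv2.resize(im,None,fx=4,fy=4,interpolation=cv2.INTER_CUBIC)
    for P in [pl(q) for q in PLATE]+[place(q,485.5,-145,np.radians(3)) for q in FLASK]:
        o=sil(c,[P]).astype(np.uint8);cv2.drawContours(O,cv2.findContours(o,cv2.RETR_EXTERNAL,cv2.CHAIN_APPROX_NONE)[0],-1,(255,0,0),1)
    k=O[b[1]*4:b[3]*4,b[0]*4:b[2]*4];out.append(k)
h=lambda x,y:np.hstack([np.pad(k,((0,max(x.shape[0],y.shape[0])-k.shape[0]),(0,0),(0,0))) for k in(x,y)])
A,B=h(out[0],out[2]),h(out[1],out[3]);w=max(A.shape[1],B.shape[1])
cv2.imwrite("pics/g.png",np.vstack([np.pad(k,((0,0),(0,w-k.shape[1]),(0,0))) for k in(A,B)])[:,:,::-1])
E
```

```text
9.7833 [ 483.59975916 -143.88377429  235.21762339] 60.30641784708392
t [  2.7 116.2  -0.9] r [ 0.15 -0.09 -0.42] | steps 2.8 0.1
top [262.6, 200.9, 283.0, 221.6] 0.79
top [383. 240. 404. 257.] 0.67
top [334. 213. 344. 236.] 0.63
top [409. 146. 425. 158.] 0.54
side [279.8, 250.2, 313.1, 280.8] 0.72
side [405. 177. 434. 218.] 0.93
side [348. 190. 371. 241.] 0.9
side [342. 129. 361. 168.] 0.73
side [366. 157. 384. 202.] 0.68
```

View pics/g.png

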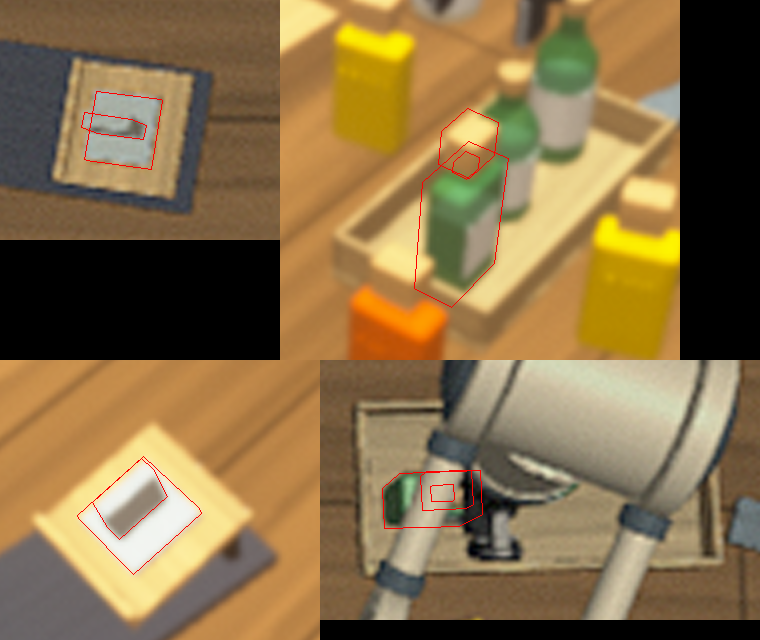

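Plate is centred on the rest to within a few mm. The flask outline in the side view looks smaller than my model, though, so I'll scan yaw before gripping.

```bash
cat > run3.py <<'E'
from fit import *
im=np.load("im0.npz");m=np.load("m0.npz")
mk={"side":up(m["side_flask_mid_0"]),"top":up(m["top_flask_mid_2"])}
W={"side":(slice(140*S,220*S),slice(340*S,440*S)),"top":(slice(180*S,240*S),slice(355*S,460*S))}
iou=lambda s,k:(s&k).sum()/(s|k).sum()
mk={c:k[W[c]] for c,k in mk.items()}
def loc(fun,x0,st): 
    x0=np.array(x0,float);return minimize(fun,x0,method="Nelder-Mead",options=dict(initial_simplex=np.vstack([x0,x0+np.diag(st)]),maxiter=70,xatol=.1,fatol=1e-4))
for y in(-20,-10,0,10,20,30):
    for k in(["side"],["top"],["side","top"]):
        g=lambda v:[iou(sil(c,[place(P*v[2],v[0],v[1],np.radians(y)) for P in FLASK])[W[c]],mk[c]) for c in k]
        r=loc(lambda v:-np.mean(g([*v,1])),(485,-145),(6,6)); q=loc(lambda v:-np.mean(g(v)),(485,-145,.95),(6,6,-.07))
        print(y,k,r.x.round(),round(-r.fun,3),"| scale",q.x.round(2),round(-q.fun,3))
B=np.vstack([box(140,290,0,45)]);
for c in("side","top"):
    k=up(m[f"{c}_tray_0"]);r=loc(lambda v:-iou(sil(c,[place(B,v[0],v[1],v[2])]),k),(490,-240,0),(6,6,.05));print("tray",c,r.x[:2].round(1),np.degrees(r.x[2]),-r.fun)
E
sed -i 's/^S=4/S=3/' fit.py; time python3 run3.py
```

```text
-20 ['side'] [ 488. -152.] 0.711 | scale [ 495.11 -165.75    0.85] 0.859
-20 ['top'] [ 485. -144.] 0.788 | scale [ 486.04 -144.87    0.96] 0.796
-20 ['side', 'top'] [ 485. -144.] 0.748 | scale [ 487.9  -149.67    0.9 ] 0.779
-10 ['side'] [ 489. -154.] 0.74 | scale [ 494.39 -163.82    0.86] 0.886
-10 ['top'] [ 487. -146.] 0.838 | scale [ 487.39 -145.84    0.96] 0.862
-10 ['side', 'top'] [ 485. -145.] 0.787 | scale [ 487.18 -147.29    0.93] 0.827
0 ['side'] [ 488. -150.] 0.788 | scale [ 492.19 -159.52    0.9 ] 0.91
0 ['top'] [ 487. -143.] 0.893 | scale [ 486.18 -145.44    0.98] 0.907
0 ['side', 'top'] [ 486. -144.] 0.835 | scale [ 485.59 -145.99    0.95] 0.869
10 ['side'] [ 485. -148.] 0.844 | scale [ 489.49 -156.68    0.93] 0.891
10 ['top'] [ 486. -145.] 0.866 | scale [ 486.02 -145.18    0.98] 0.869
10 ['side', 'top'] [ 484. -146.] 0.851 | scale [ 484.94 -146.44    0.98] 0.86
20 ['side'] [ 485. -151.] 0.782 | scale [ 486.86 -153.27    0.97] 0.787
20 ['top'] [ 485. -145.] 0.781 | scale [ 485.59 -144.95    1.  ] 0.784
20 ['side', 'top'] [ 484. -145.] 0.779 | scale [ 484.88 -145.76    0.99] 0.78
30 ['side'] [ 485. -152.] 0.671 | scale [ 488.92 -155.08    1.  ] 0.682
30 ['top'] [ 484. -146.] 0.69 | scale [ 484.24 -143.65    1.02] 0.693
30 ['side', 'top'] [ 484. -145.] 0.679 | scale [ 483.94 -145.47    1.03] 0.679
tray side [ 500.3 -235.7] 2.5604106049793116 0.4816393760294545
tray top [ 501.  -236.1] 2.371568293561061 0.7292742893450095
real	0m5.098s
user	0m5.124s
sys	0m0.606s
```

{"api": "step_arm", "payload": {
  "deltas": [
    {"rx":0,"ry":0,"rz":-0.4,"tx":1,"ty":12,"tz":-1,"gripper":70},
    {"rx":0,"ry":0,"rz":-0.4,"tx":3,"ty":36,"tz":-2,"gripper":70},
    {"rx":0,"ry":0,"rz":-0.4,"tx":3,"ty":60,"tz":-2,"gripper":70},
    {"rx":0,"ry":0,"rz":-0.4,"tx":3,"ty":80,"tz":-2,"gripper":70},
    {"rx":0,"ry":0,"rz":-0.4,"tx":3,"ty":96,"tz":-2,"gripper":70},
    {"rx":0,"ry":0,"rz":-0.4,"tx":3,"ty":108,"tz":-2,"gripper":70},
    {"rx":0,"ry":0,"rz":-0.4,"tx":3,"ty":114,"tz":-2,"gripper":70},
    {"rx":0,"ry":0,"rz":-0.4,"tx":3,"ty":114,"tz":-2,"gripper":70},
    {"rx":0,"ry":0,"rz":-0.4,"tx":3,"ty":114,"tz":-2,"gripper":70},
    {"rx":0,"ry":0,"rz":-0.4,"tx":3,"ty":114,"tz":-2,"gripper":70}
  ]
}}

```text
time_s: 10.92
position: [487.0, -146.8, 123.5]
tool_rot: [[0.999, 0.003, -0.051], [0.051, -0.004, 0.999], [0.003, -1.0, -0.005]]
contact_force: [1.1, -0.7, -0.3]
gripper_width: 69.8
```

```bash
python3 - <<'E'
from h import *
from rest import *
s=state();print(s["time_s"],s["position"],s["contact_force"],s["gripper_width"])
plan([486,-146,119],Rdown(2.5))
a=crop(read_camera("side"),(330,130,430,220),6)
cv2.imwrite("pics/h.png",a[:,:,::-1])
E
```

```text
10.9167 [ 486.98208952 -146.76639228  123.54413214] [ 1.12012399 -0.71826491 -0.26454443] 69.77366827991982
t [-1.   4.5  0.8] r [0.26 0.43 0.17] | steps 0.1 0.1
```

View pics/h.png

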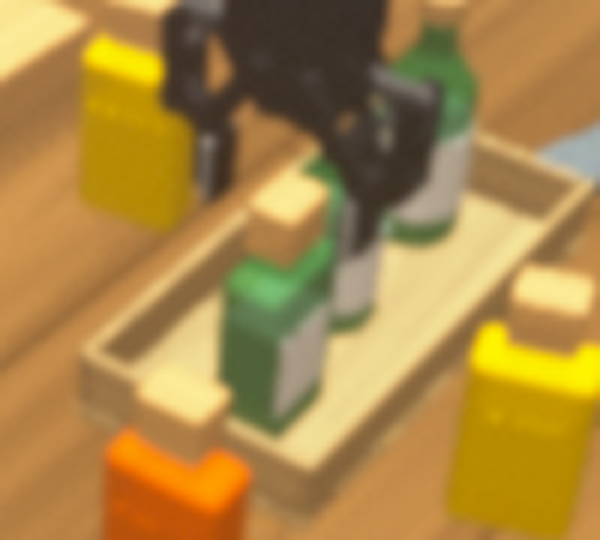

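```bash
python3 - <<'E'
from h import *
print(proj("side",[[486,-146,136],[487,-146.8,130]]),ray("side",378,166.7,136),ray("side",330+290/6,130+205/6,151))
E
```

```text
[[376.70692215 165.12889604]
 [376.4147474  166.5032575 ]] [ 478.94773233 -142.42931584  136.        ] [ 474.82013644 -136.03778323  151.        ]
```

{"api": "step_arm", "payload": {
  "deltas": [
    {"rx":0.2,"ry":0.4,"rz":0.2,"tx":-2,"ty":2,"tz":2,"gripper":70},
    {"rx":0.2,"ry":0.4,"rz":0.2,"tx":-2,"ty":3.5,"tz":2,"gripper":60},
    {"rx":0.2,"ry":0.4,"rz":0.2,"tx":-2,"ty":3.5,"tz":2,"gripper":48},
    {"rx":0.2,"ry":0.4,"rz":0.2,"tx":-2,"ty":3.5,"tz":2,"gripper":40},
    {"rx":0.2,"ry":0.4,"rz":0.2,"tx":-2,"ty":3.5,"tz":2,"gripper":34},
    {"rx":0.2,"ry":0.4,"rz":0.2,"tx":-2,"ty":3.5,"tz":2,"gripper":28},
    {"rx":0.2,"ry":0.4,"rz":0.2,"tx":-2,"ty":3.5,"tz":2,"gripper":22},
    {"rx":0.2,"ry":0.4,"rz":0.2,"tx":-2,"ty":3.5,"tz":2,"gripper":10},
    {"rx":0.2,"ry":0.4,"rz":0.2,"tx":-2,"ty":3.5,"tz":2,"gripper":0},
    {"rx":0.2,"ry":0.4,"rz":0.2,"tx":-2,"ty":3.5,"tz":2,"gripper":0},
    {"rx":0.2,"ry":0.4,"rz":0.2,"tx":-2,"ty":3.5,"tz":2,"gripper":0},
    {"rx":0.2,"ry":0.4,"rz":0.2,"tx":-2,"ty":3.5,"tz":2,"gripper":0}
  ]
}}

```text
time_s: 11.97
position: [484.3, -144.8, 118.7]
tool_rot: [[0.999, -0.002, -0.044], [0.044, -0.0, 0.999], [-0.002, -1.0, -0.0]]
contact_force: [-0.2, -0.4, 2.2]
gripper_width: 25.3
```

Gripped at 25.3 mm, which matches the 26 mm stopper. Lifting.

{"api": "step_arm", "payload": {
  "deltas": [
    {"rx":0,"ry":0,"rz":0,"tx":0,"ty":-4,"tz":0,"gripper":0},
    {"rx":0,"ry":0,"rz":0,"tx":0,"ty":-12,"tz":0,"gripper":0},
    {"rx":0,"ry":0,"rz":0,"tx":0,"ty":-24,"tz":0,"gripper":0},
    {"rx":0,"ry":0,"rz":0,"tx":0,"ty":-40,"tz":0,"gripper":0},
    {"rx":0,"ry":0,"rz":0,"tx":0,"ty":-60,"tz":0,"gripper":0},
    {"rx":0,"ry":0,"rz":0,"tx":0,"ty":-80,"tz":0,"gripper":0},
    {"rx":0,"ry":0,"rz":0,"tx":0,"ty":-100,"tz":0,"gripper":0},
    {"rx":0,"ry":0,"rz":0,"tx":0,"ty":-120,"tz":0,"gripper":0},
    {"rx":0,"ry":0,"rz":0,"tx":0,"ty":-138,"tz":0,"gripper":0},
    {"rx":0,"ry":0,"rz":0,"tx":0,"ty":-152,"tz":0,"gripper":0},
    {"rx":0,"ry":0,"rz":0,"tx":0,"ty":-160,"tz":0,"gripper":0},
    {"rx":0,"ry":0,"rz":0,"tx":0,"ty":-161,"tz":0,"gripper":0}
  ]
}}

```text
time_s: 12.97
position: [485.1, -144.8, 282.2]
tool_rot: [[0.999, 0.001, -0.044], [0.044, -0.002, 0.999], [0.001, -1.0, -0.002]]
contact_force: [0.2, 0.4, -2.9]
gripper_width: 24.9
```

```bash
python3 - <<'E'
from rest import *
s=state();print(s["time_s"],s["position"],s["contact_force"],s["gripper_width"])
plan([474,212.8,280],Rdown(81.8)) 
E
```

```text
12.9667 [ 485.07643603 -144.84791585  282.24990703] [ 0.20254692  0.35638609 -2.88923781] 24.859954762020916
t [  4.7   1.7 357.8] r [ 1.100e-01 -7.928e+01 -2.000e-02] | steps 8.6 11.1
```

{"api": "step_arm", "payload": {
  "deltas": [
    {"rx":0,"ry":-1,"rz":0,"tx":0,"ty":0,"tz":5,"gripper":0},
    {"rx":0,"ry":-3,"rz":0,"tx":0,"ty":0,"tz":14,"gripper":0},
    {"rx":0,"ry":-6,"rz":0,"tx":0,"ty":0,"tz":27,"gripper":0},
    {"rx":0,"ry":-10,"rz":0,"tx":1,"ty":0,"tz":45,"gripper":0},
    {"rx":0,"ry":-14,"rz":0,"tx":1,"ty":0,"tz":63,"gripper":0},
    {"rx":0,"ry":-18,"rz":0,"tx":1,"ty":0,"tz":81,"gripper":0},
    {"rx":0,"ry":-22,"rz":0,"tx":1,"ty":0,"tz":99,"gripper":0},
    {"rx":0,"ry":-26,"rz":0,"tx":2,"ty":0,"tz":117,"gripper":0},
    {"rx":0,"ry":-30,"rz":0,"tx":2,"ty":0,"tz":135,"gripper":0},
    {"rx":0,"ry":-34,"rz":0,"tx":2,"ty":0,"tz":153,"gripper":0},
    {"rx":0,"ry":-37,"rz":0,"tx":2,"ty":0,"tz":167,"gripper":0},
    {"rx":0,"ry":-39,"rz":0,"tx":2,"ty":0,"tz":176,"gripper":0}
  ]
}}

```text
time_s: 13.97
position: [478.1, 33.3, 278.2]
tool_rot: [[0.745, -0.005, -0.668], [0.668, 0.0, 0.745], [-0.003, -1.0, 0.004]]
contact_force: [-0.1, -0.4, -4.3]
gripper_width: 25.1
```

```bash
python3 - <<'E'
from rest import *
s=state();print(s["time_s"],s["position"],s["contact_force"],s["gripper_width"])
plan([474,212.8,280],Rdown(81.8)) 
E
```

```text
13.9667 [478.10022481  33.32195345 278.18374439] [-0.11791849 -0.40632332 -4.33558541] 25.09925139734466
t [116.8  -1.7 136.4] r [ -0.26 -39.92  -0.11] | steps 4.3 5.6
```

{"api": "step_arm", "payload": {
  "deltas": [
    {"rx":0,"ry":-1,"rz":0,"tx":3,"ty":0,"tz":4,"gripper":0},
    {"rx":0,"ry":-4,"rz":0,"tx":11,"ty":0,"tz":13,"gripper":0},
    {"rx":0,"ry":-8,"rz":0,"tx":23,"ty":0,"tz":27,"gripper":0},
    {"rx":0,"ry":-12,"rz":0,"tx":35,"ty":0,"tz":41,"gripper":0},
    {"rx":0,"ry":-16,"rz":0,"tx":47,"ty":0,"tz":55,"gripper":0},
    {"rx":0,"ry":-20,"rz":0,"tx":59,"ty":0,"tz":69,"gripper":0},
    {"rx":0,"ry":-24.5,"rz":0,"tx":71,"ty":-1,"tz":83,"gripper":0},
    {"rx":0,"ry":-29,"rz":0,"tx":83,"ty":-1,"tz":97,"gripper":0},
    {"rx":0,"ry":-33,"rz":0,"tx":95,"ty":-2,"tz":111,"gripper":0},
    {"rx":0,"ry":-36.5,"rz":0,"tx":106,"ty":-2,"tz":124,"gripper":0},
    {"rx":0,"ry":-39,"rz":0,"tx":113,"ty":-2,"tz":132,"gripper":0},
    {"rx":0,"ry":-40,"rz":0,"tx":117,"ty":-2,"tz":136,"gripper":0}
  ]
}}

```text
time_s: 14.97
position: [476.1, 211.6, 280.8]
tool_rot: [[0.144, -0.004, -0.99], [0.99, -0.001, 0.144], [-0.001, -1.0, 0.003]]
contact_force: [-0.5, -0.5, -2.7]
gripper_width: 25.3
```

{"api": "step_arm", "payload": {
  "deltas": [
    {"rx":0,"ry":0,"rz":0,"tx":0,"ty":0,"tz":0,"gripper":0},
    {"rx":0,"ry":0,"rz":0,"tx":0,"ty":0,"tz":0,"gripper":0},
    {"rx":0,"ry":0,"rz":0,"tx":0,"ty":0,"tz":0,"gripper":0},
    {"rx":0,"ry":0,"rz":0,"tx":0,"ty":0,"tz":0,"gripper":0}
  ]
}}

```text
time_s: 15.3
position: [476.5, 209.8, 281.5]
tool_rot: [[0.149, -0.002, -0.989], [0.989, -0.001, 0.149], [-0.001, -1.0, 0.002]]
contact_force: [0.3, -0.5, -2.2]
gripper_width: 24.9
```

```bash
python3 - <<'E'
from fit import *
from rest import *
s=state();print(s["time_s"],s["position"],s["contact_force"],s["gripper_width"])
plan([474,212.8,280],Rdown(81.8))
th=np.degrees(np.arctan2(s["tool_rot"][1,0],s["tool_rot"][0,0]));p=s["position"]
sd=read_camera("side");tp=read_camera("top");np.savez("im1.npz",side=sd,top=tp)
for c in("side","top"):
  for t in("flask_mid","plate_mid","bottle_a"): print(c,t,[(np.round(d["box"]).tolist(),round(d["conf"],2)) for d in spot_in(c,t)])
out=[]
for c,im,b in(("side",sd,(130,160,350,300)),("top",tp,(140,150,350,250))):
    O=cv2.resize(im,None,fx=3,fy=3,interpolation=cv2.INTER_CUBIC)
    for P in [place(q+[0,0,p[2]-40.2-78.5],p[0],p[1],np.radians(th)) for q in FLASK]:
        o=sil(c,[P]).astype(np.uint8);cv2.drawContours(O,cv2.findContours(o,cv2.RETR_EXTERNAL,cv2.CHAIN_APPROX_NONE)[0],-1,(255,0,0),1)
    out.append(O[b[1]*3:b[3]*3,b[0]*3:b[2]*3])
A,B=out;cv2.imwrite("pics/i.png",np.vstack([A,np.pad(B,((0,0),(0,A.shape[1]-B.shape[1]),(0,0)))])[:600,:,::-1])
E
```

```text
15.3 [476.47982371 209.80787559 281.5185825 ] [ 0.30815659 -0.54689945 -2.15027423] 24.943636634231737
t [2.6 1.5 2.9] r [-0.13 -0.38 -0.05] | steps 0.1 0.1
side flask_mid [([274.0, 174.0, 305.0, 238.0], 0.89), ([406.0, 176.0, 431.0, 219.0], 0.87), ([349.0, 188.0, 368.0, 240.0], 0.75)]
side plate_mid [([281.0, 251.0, 310.0, 281.0], 0.68)]
side bottle_a [([375.0, 149.0, 393.0, 186.0], 0.9), ([393.0, 126.0, 410.0, 170.0], 0.59)]
top flask_mid [([404.0, 146.0, 426.0, 171.0], 0.9), ([380.0, 242.0, 406.0, 263.0], 0.8), ([332.0, 211.0, 346.0, 233.0], 0.76), ([258.0, 208.0, 271.0, 221.0], 0.55)]
top plate_mid []
top bottle_a [([402.0, 193.0, 422.0, 214.0], 0.86)]
```

View pics/i.png

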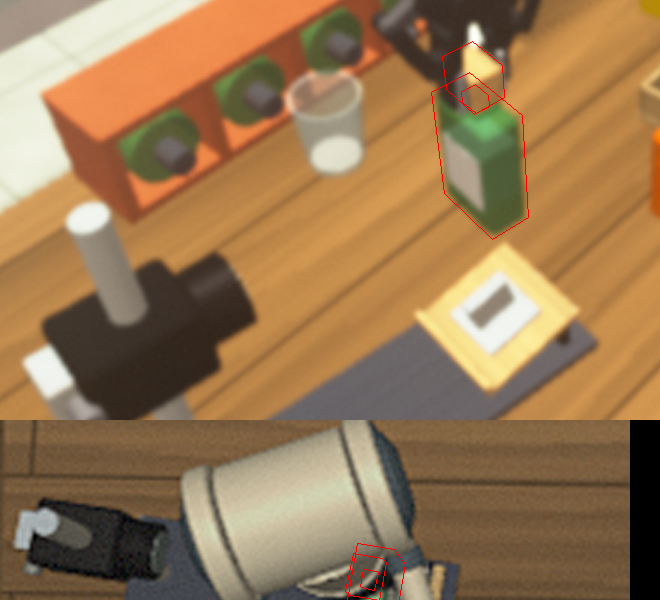

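The flask hangs upright where the model outline predicts. The network box (274,174)–(305,238) matches the predicted (274,174)–(306,240). The plate is still on the rest and the bottles are standing, so I'll hand it in.

```bash
python3 - <<'E'
from station import *
s=state();print(s["time_s"],s["position"],s["dq"].round(2),s["gripper_width"]);sign_off()
E
```

```text
15.7 [476.3536353  210.50312578 281.50288355] [ 0.11  0.09 -0.06  0.    0.01  0.01] 25.34663530098971
the job is handed in; nothing more can be done
```

I set the plate on the sloped rest and released it. Then I lifted the flask out of the tray by its stopper, turned it about 80° and held it in front of the lens. I handed the job in at 15.7 s; no verdict was reported.

**Last checks**
- **Plate:** after release its outline sat within a few mm of the middle of the rest, square to it and flat. It was still there in the final picture.
- **Flask:** the arm was still and the gripper opening was 25.3 mm. The side-view box matched the predicted outline to within about 2 pixels. By the arm's pose, the flask's middle is about 3 mm sideways and 1–2 mm in height from the line of sight, and about 202 mm from the lens.
- **Bottles and camera:** both round bottles showed in the side view, and the camera stand looked undisturbed.

**What disagreed or stayed uncertain**
- The side-view fit of the flask in the tray came out up to about 10% smaller than its true size. Its yaw also differed between views, 10° from the side against 2° from the top. I went by the top view and the tray, and the grip squared up on the stopper.
- The lens height of 240 mm is estimated from the outline of the camera head, good to perhaps 5 mm against the 25 mm allowed.
- In the final top view the arm mostly hid the flask, and the plate and one bottle went undetected, so those checks rest on the side view.

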